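Press the toy dogs' buttons home and rack them

ROBOT

A 6-joint arm with a two-finger parallel gripper is mounted at the origin on the work surface. World frame = base frame: x ahead of the robot, y to its left, z up, the work surface at z = 0. Lengths are in m, angles in degrees, forces in N, time in s.
With the tool pointing down it reaches from about 0.375 to 0.9 m from the base axis. Payload 3.1 kg.
Tool frame: the origin (TCP) lies midway between the tips of the shut fingers; the grasp point (between the pads) lies 19 mm behind it; x points along the fingers, y is the direction in which the jaws open and shut, and the axes are right-handed (so a half turn about x gives the same grasp; the last joint's range is limited). The gripper opens to 87 mm and grips with 3 to 60 N. Pads are 19 mm wide; open, the fingers measure 117 mm over their backs; the gripper's body (75 mm by 190 mm) begins 51 mm behind the grasp point.
Start: joints at [-79.67, 30.224, 82.088, -0, 67.689, -10.227], TCP at [0.219, -0.585, 0.223] pointing down, gripper open.
Joint ranges: [-176.69, 176.69], [-43.24, 126.21], [12.49, 139.97], [-82, 262], [0, 151.66], [-163.58, 163.58]. Speed limits (degrees/s): [159.86, 159.86, 180, 180, 180, 180].

INTERFACE

Orientations are given as [roll, pitch, yaw] about the fixed x, y, z axes, in that order (R = Rz(yaw) Ry(pitch) Rx(roll)).
In Python, from station import arm gives the robot as it stands. Calls block until the motion is done:
- arm.goto(position, orientation): joint-space move of the TCP to a pose.
- arm.servo_line(position, velocity=0.15, ori=None): straight line of the TCP; ori=None keeps the orientation; velocity is the mean speed in m/s.
- arm.movej(angles): joint-space move.
- arm.move_gripper(opening, squeeze=None): finger opening in m; squeeze is the grip in N (None keeps the last); returns when the fingers have stopped.
- arm.sleep(seconds).
- arm.solve_ik(position, orientation): joint angles nearest the present ones, or None.
- arm.get_image(name): name is "side" or "top" or "wrist"; returns (picture, depth): 480x640x3 uint8, red, green, blue; 480x640 float32, m along the optical axis (not along the pixel's ray), 0 where there is no reading.
- arm.get_calibration(name): a dict with "vfov" (degrees; the focal length in pixels is half the picture's height over the tangent of half this angle, whatever the lens; pixels are square), "cx", "cy" (the principal point, pixels), "xyz" and "rotation" of the camera in the world; the wrist camera has in their place "mount" (4x4, takes a point from camera to tool coordinates, whose origin is the TCP and whose axes are the tool frame's). Camera axes: x right, y down, z forward; pixel columns grow to the right and rows downward; lengths in m; the calibration is good to about 2 mm. A picture is of the moment at which its call begins: read the wrist's pose just before it. get_calibration takes no time and is no camera call.
A pose or a line that the arm cannot do raises arm.Unreachable and nothing moves.
- arm.finish_job(): hands the job in, once; it reports no verdict.
Readings, each from a call of its own:
- arm.get_time_s(): time.
- arm.get_q(): joint angles.
- arm.get_qvel(): joint speeds.
- arm.get_effort(): joint torques, N m.
- arm.get_tool_pos(): TCP position.
- arm.get_ee_rot(): TCP orientation.
- arm.get_force(): force on the tool from outside, world axes, zero at the start.
- arm.get_torque(): the same for the moment, N m.
- arm.get_grip_width(): finger opening in m.
Only numpy, scipy, OpenCV 4.12 (cv2) and the standard library are available. Lean on these libraries where they do the work, as an engineer would, in place of code of your own. Each camera call takes 0.05 s, during which the arm holds its last target. There are 200 camera calls.

TASK

Each toy dog on the bench still has its nose and tail buttons standing out; press both fully home, which is what the steel stop is for: one end square against it, then turn the dog round for the other end. Then slide each dog, either end first, into a lane of its own in the rack, lifting the lane's catch with its plank, until the catch has dropped behind it. Leave the dogs upright at rest and all catches down, and do not disturb the paint, glue and other things standing around.

Things in the scene. Friction and masses are not known exactly. Their poses are not given: they have to be found in the camera images.
- toy1: Wooden toy dog on a plank 90 x 66 x 12 mm; may be absent. Body 90 mm long, 34 mm wide (flat flanks), legs at both ends, belly at 40, back at 70 mm height; head on the back at the +x end (13 to 43 mm from the middle), top at 95 mm. Grip across the flanks in the middle of the back. Origin: centre of the plank's underside; x to the nose, z up. About 0.24 kg.
- toy1_nose (a joint): Push-in button in the nose (+x) end of toy1: round wooden head of 18 mm diameter, 5 mm thick, axis along the toy's x, 54 mm above the underside. Value: travel inwards, 0 = out (outer face 60 mm from the toy's origin), 0.010 m = home (head against the wood, outer face 50 mm from the origin). About 5 N of friction; stays where it is left.
- toy1_tail (a joint): Push-in button in the tail (-x) end of toy1: round wooden head of 18 mm diameter, 5 mm thick, axis along the toy's x, 54 mm above the underside. Value: travel inwards, 0 = out (outer face 60 mm from the toy's origin), 0.010 m = home (head against the wood, outer face 50 mm from the origin). About 5 N of friction; stays where it is left.
- toy2: Wooden toy dog on a plank 90 x 66 x 12 mm; may be absent. Body 90 mm long, 34 mm wide (flat flanks), legs at both ends, belly at 40, back at 70 mm height; head on the back at the +x end (13 to 43 mm from the middle), top at 95 mm. Grip across the flanks in the middle of the back. Origin: centre of the plank's underside; x to the nose, z up. About 0.24 kg.
- toy2_nose (a joint): Push-in button in the nose (+x) end of toy2: round wooden head of 18 mm diameter, 5 mm thick, axis along the toy's x, 54 mm above the underside. Value: travel inwards, 0 = out (outer face 60 mm from the toy's origin), 0.010 m = home (head against the wood, outer face 50 mm from the origin). About 5 N of friction; stays where it is left.
- toy2_tail (a joint): Push-in button in the tail (-x) end of toy2: round wooden head of 18 mm diameter, 5 mm thick, axis along the toy's x, 54 mm above the underside. Value: travel inwards, 0 = out (outer face 60 mm from the toy's origin), 0.010 m = home (head against the wood, outer face 50 mm from the origin). About 5 N of friction; stays where it is left.
- toy3: Wooden toy dog on a plank 90 x 66 x 12 mm; may be absent. Body 90 mm long, 34 mm wide (flat flanks), legs at both ends, belly at 40, back at 70 mm height; head on the back at the +x end (13 to 43 mm from the middle), top at 95 mm. Grip across the flanks in the middle of the back. Origin: centre of the plank's underside; x to the nose, z up. About 0.24 kg.
- toy3_nose (a joint): Push-in button in the nose (+x) end of toy3: round wooden head of 18 mm diameter, 5 mm thick, axis along the toy's x, 54 mm above the underside. Value: travel inwards, 0 = out (outer face 60 mm from the toy's origin), 0.010 m = home (head against the wood, outer face 50 mm from the origin). About 5 N of friction; stays where it is left.
- toy3_tail (a joint): Push-in button in the tail (-x) end of toy3: round wooden head of 18 mm diameter, 5 mm thick, axis along the toy's x, 54 mm above the underside. Value: travel inwards, 0 = out (outer face 60 mm from the toy's origin), 0.010 m = home (head against the wood, outer face 50 mm from the origin). About 5 N of friction; stays where it is left.
- stop: Pressing stop: bent steel bracket fixed to the bench; upright plate 90 mm wide, 75 mm high. Origin: bottom middle of the plate's flat face, which looks to -x of this frame; y runs along it. The rest of the bracket lies behind the face (to +x 76 mm), lower than the plate.
- rack: Drying rack fixed to the bench: three lanes along its x, side by side along y, entered from the -x end by sliding on the bench. Lanes 72 mm wide between rails 14 mm high, 18 mm wide, from x = -30 mm (pointed noses from -65 mm) to a back stop 14 mm high with its face at x = +98 mm. Origin: on the bench, middle lane's centre line, at the inner faces of the catch toes.
- lane1 (a point): Point on the bench on the centre line of the rack's -y side lane, at the inner face of its catch's toe, axes as the rack's; lanes are 90 mm apart. A caught toy has its origin 45 to 53 mm further in (+x).
- catch1 (a joint): Gravity catch of that lane: steel arm 22 to 32 mm to +y of the centre line, 15 to 20 mm above the bench, hinged 75 mm inside the toe; when riding on a plank none of it is above 35 mm. The toe hangs to 5 mm above the bench; a ramp, 30 mm long before it, lets a plank's edge lift it (under 2 N), it falls behind it. Value: 0 = down, about 0.1 rad = riding on a plank, 0.8 = fully up.
- lane2 (a point): Point on the bench on the centre line of the rack's middle lane, at the inner face of its catch's toe, axes as the rack's; lanes are 90 mm apart. A caught toy has its origin 45 to 53 mm further in (+x).
- catch2 (a joint): Gravity catch of that lane: steel arm 22 to 32 mm to +y of the centre line, 15 to 20 mm above the bench, hinged 75 mm inside the toe; when riding on a plank none of it is above 35 mm. The toe hangs to 5 mm above the bench; a ramp, 30 mm long before it, lets a plank's edge lift it (under 2 N), it falls behind it. Value: 0 = down, about 0.1 rad = riding on a plank, 0.8 = fully up.
- lane3 (a point): Point on the bench on the centre line of the rack's +y side lane, at the inner face of its catch's toe, axes as the rack's; lanes are 90 mm apart. A caught toy has its origin 45 to 53 mm further in (+x).
- catch3 (a joint): Gravity catch of that lane: steel arm 22 to 32 mm to +y of the centre line, 15 to 20 mm above the bench, hinged 75 mm inside the toe; when riding on a plank none of it is above 35 mm. The toe hangs to 5 mm above the bench; a ramp, 30 mm long before it, lets a plank's edge lift it (under 2 N), it falls behind it. Value: 0 = down, about 0.1 rad = riding on a plank, 0.8 = fully up.
- paint_jar: Jar, 64 mm diameter, 75 mm high; stays where it is. Origin: centre of its underside.
- tumbler: Glass tumbler, 68 mm diameter, 85 mm high; stays where it is. Origin: centre of its underside.
- glue: Glue bottle, 48 mm diameter, 110 mm high; stays where it is. Origin: centre of its underside.
- sanding_block: Cork sanding block, 90 x 55 x 30 mm; stays where it is. Origin: centre of its underside.
- brush: Paint brush lying on the bench, 200 mm long, along its x; stays where it is. Origin near its middle.
- tin: Tin, 72 mm diameter, 60 mm high; stays where it is. Origin: centre of its underside.
- offcut: Wood offcut, 70 x 40 x 20 mm; stays where it is. Origin: centre of its underside.
Mind the look-alikes: they are no part of the job. What is shaped like the toy3 but purple or red is not meant. Leave any green look-alike of the toy1 alone.

How it is judged (in metres and radians):
At the end, for the whole second after the job is handed in: Every dog present: both buttons in by over 8 of 10 mm; upright (tilt under 0.08 rad, underside under 6 mm high), at rest in a lane, within 9 mm of its centre line and 0.15 rad of its direction, origin 43 to 56 mm inside the toe. All three catches down (under 0.05 rad) (value of joint each of toy1_nose, toy1_tail, toy2_nose, toy2_tail, toy3_nose, toy3_tail above 0.008 m and angle between each of toy1, toy2, toy3's own z axis and vertical below 0.08 rad and height (world z) of each of toy1, toy2, toy3 below 0.006 m and angle between the x axis of each of toy1, toy2, toy3 and the x axis of rack, either way round below 0.15 rad and linear speed of each of toy1, toy2, toy3 below 0.03 m/s and ((y of toy1 in the frame of lane1 between -0.009 and 0.009 m and x of toy1 in the frame of lane1 between 0.043 and 0.056 m and value of joint catch1 below 0.05 rad) or (y of toy1 in the frame of lane2 between -0.009 and 0.009 m and x of toy1 in the frame of lane2 between 0.043 and 0.056 m and value of joint catch2 below 0.05 rad) or (y of toy1 in the frame of lane3 between -0.009 and 0.009 m and x of toy1 in the frame of lane3 between 0.043 and 0.056 m and value of joint catch3 below 0.05 rad)) and ((y of toy2 in the frame of lane1 between -0.009 and 0.009 m and x of toy2 in the frame of lane1 between 0.043 and 0.056 m and value of joint catch1 below 0.05 rad) or (y of toy2 in the frame of lane2 between -0.009 and 0.009 m and x of toy2 in the frame of lane2 between 0.043 and 0.056 m and value of joint catch2 below 0.05 rad) or (y of toy2 in the frame of lane3 between -0.009 and 0.009 m and x of toy2 in the frame of lane3 between 0.043 and 0.056 m and value of joint catch3 below 0.05 rad)) and ((y of toy3 in the frame of lane1 between -0.009 and 0.009 m and x of toy3 in the frame of lane1 between 0.043 and 0.056 m and value of joint catch1 below 0.05 rad) or (y of toy3 in the frame of lane2 between -0.009 and 0.009 m and x of toy3 in the frame of lane2 between 0.043 and 0.056 m and value of joint catch2 below 0.05 rad) or (y of toy3 in the frame of lane3 between -0.009 and 0.009 m and x of toy3 in the frame of lane3 between 0.043 and 0.056 m and value of joint catch3 below 0.05 rad)) and value of joint each of catch1, catch2, catch3 below 0.05 rad); the robot touches nothing.
It fails at once if a bystander is moved by more than 4 cm (distance of any of paint_jar, tumbler, glue, sanding_block, brush, tin, offcut from where it was at the start of the episode above 0.04 m).
Of toy1, toy2, toy3 only 2 to 3 are there at a start; the rules pass over those that are not, and their reading is None.
At some moment in a run one of toy1, toy2, toy3 may be knocked a few centimetres aside while the robot is not near it.
Once in a run the grip may slacken for a moment while it holds something.
It also fails if it takes over 210 s, if anything falls off the work surface, if the arm or the gripper's body presses on something with over 40 N, if the wrist force passes 120 N, or if a joint passes its speed limit or range.

## Working session

There is one attempt and no reset: what is moved stays moved. The work goes in short steps, each a Python script; the robot and the scene stay as the last script left them, time stands still between calls to the robot, and variables do not carry over. Pictures are saved under pics/ and viewed, about 12 in all and at most 16, crops included, and the job is handed in when it is done.

```bash
mkdir -p pics; ls
python3 - <<'E'
from station import arm
import cv2,numpy as np
for n in("top","side"):
    p,d=arm.get_image(n); cv2.imwrite(f"pics/{n}0.png",p[:,:,::-1]); np.save(f"{n}0.npy",d); np.save(f"{n}0p.npy",p)
    print(n,arm.get_calibration(n))
print(arm.get_calibration("wrist"),arm.get_ee_rot(),arm.get_time_s())
E
```

```text
pics
top {'vfov': 53.94368463685522, 'cx': 322.66197698663683, 'cy': 234.418655691811, 'xyz': array([ 0.43991   , -0.05660758,  1.20964949]), 'rotation': array([-175.02480881,   -1.13157749,  -89.76793541])}
side {'vfov': 46.71550874674164, 'cx': 317.84006834919074, 'cy': 247.2793088650025, 'xyz': array([0.11500205, 1.10177977, 0.88244945]), 'rotation': array([-122.42906984,    1.3791499 , -160.6611448 ])}
{'vfov': 67.59626475502718, 'cx': 313.21886929651936, 'cy': 246.21810518692442, 'mount': array([[ 4.57252227e-05, -2.67736626e-01,  9.63492137e-01,
        -1.61526769e-01],
       [ 9.99999994e-01,  1.07123426e-04, -1.76901887e-05,
        -1.40748360e-04],
       [-9.84762675e-05,  9.63492132e-01,  2.67736629e-01,
        -7.35637383e-02],
       [ 0.00000000e+00,  0.00000000e+00,  0.00000000e+00,
         1.00000000e+00]])} [-99.2713078   89.88979936 101.28853275] 0.1
```

View pics/top0.png

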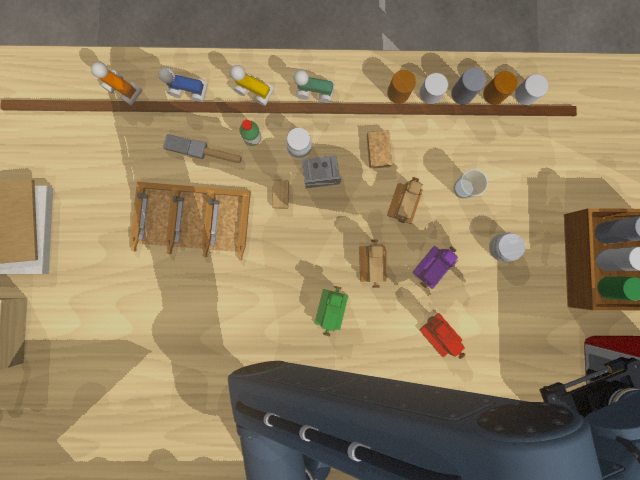

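View pics/side0.png

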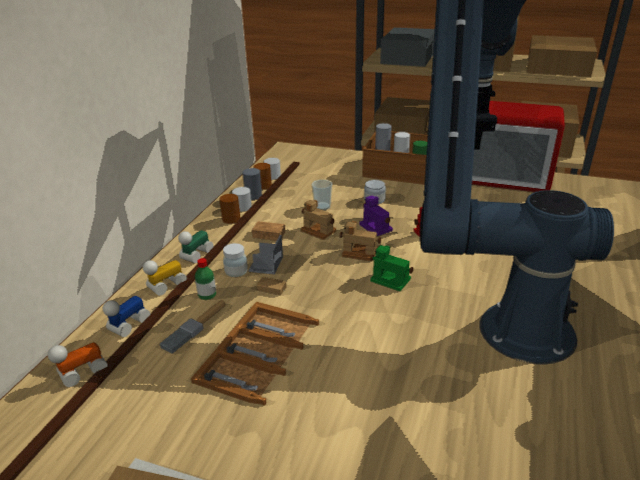

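```bash
cat > h.py <<'E'
from station import arm
import cv2,numpy as np
from scipy.spatial.transform import Rotation as Rn
def cloud(d,cal,T=None):
    f=240/np.tan(np.radians(cal['vfov']/2))
    v,u=np.mgrid[:480,:640]
    P=np.stack([(u-cal['cx'])/f*d,(v-cal['cy'])/f*d,d],-1)
    if T is None:
        R=Rn.from_euler('xyz',cal['rotation'],degrees=True).as_matrix(); t=cal['xyz']
    else: R,t=T[:3,:3],T[:3,3]
    W=P@R.T+t; W[d<=0]=np.nan
    return W
def wristcloud():
    T=np.eye(4);T[:3,:3]=Rn.from_euler('xyz',arm.get_ee_rot(),degrees=True).as_matrix();T[:3,3]=arm.get_tool_pos()
    p,d=arm.get_image("wrist"); c=arm.get_calibration("wrist")
    return p,cloud(d,c,T@c['mount'])
E
python3 - <<'E'
from h import *
d=np.load("top0.npy");p=np.load("top0p.npy");W=cloud(d,arm.get_calibration("top"))
np.save("W0.npy",W)
big=cv2.resize(p[110:360,120:520],None,fx=2,fy=2,interpolation=cv2.INTER_CUBIC)
cv2.imwrite("pics/c1.png",big[:,:,::-1])
for n,(u,v) in dict(bench=(300,400-80),t1=(406,200),t2=(373,264),green=(333,310),purple=(436,267),red=(443,335),stop=(322,165),rackL=(137,215),rackR=(245,215),jar=(299,140)).items(): print(n,W[v,u].round(4))
def blob(cu,cv_,r,z0,z1):
    w=W[cv_-r:cv_+r,cu-r:cu+r]; m=(w[...,2]>z0)&(w[...,2]<z1); q=w[m]; 
    return len(q),cv2.minAreaRect((q[:,:2]*1000).astype(np.float32)), q.mean(0).round(4)
for c in((406,200),(373,264)):
    print('back',blob(*c,28,.062,.076)); print('head',blob(*c,28,.085,.1))
print('stop',blob(322,170,25,.068,.085))
E
```

```text
bench [ 0.3277 -0.0236  0.0027]
t1 [ 0.6247 -0.2822  0.072 ]
t2 [ 0.4681 -0.2008  0.0699]
green [ 0.3576 -0.1043  0.068 ]
purple [ 0.4615 -0.353   0.0728]
red [ 0.3025 -0.3606  0.0966]
stop [ 0.7249 -0.0774  0.0094]
rackL [0.5904 0.3899 0.0171]
rackR [0.5928 0.1184 0.0124]
jar [ 0.7708 -0.0196  0.0763]
back (369, ((627.5355224609375, -289.48779296875), (34.1477165222168, 114.15880584716797), 71.62033081054688), array([ 0.6142, -0.2841,  0.0707]))
head (177, ((653.6829833984375, -298.8026428222656), (38.63236618041992, 30.319875717163086), 71.86752319335938), array([ 0.6522, -0.2981,  0.0945]))
back (371, ((469.7701110839844, -206.29315185546875), (114.20198059082031, 33.911502838134766), 1.4710537195205688), array([ 0.458 , -0.2058,  0.0707]))
head (185, ((498.5472412109375, -205.19918823242188), (28.87187385559082, 37.622047424316406), 0.3190147876739502), array([ 0.4981, -0.205 ,  0.0947]))
stop (159, ((718.109130859375, -67.14060974121094), (104.12308502197266, 87.4331283569336), 13.512662887573242), array([ 0.6982, -0.0611,  0.0757]))
```

View pics/c1.png

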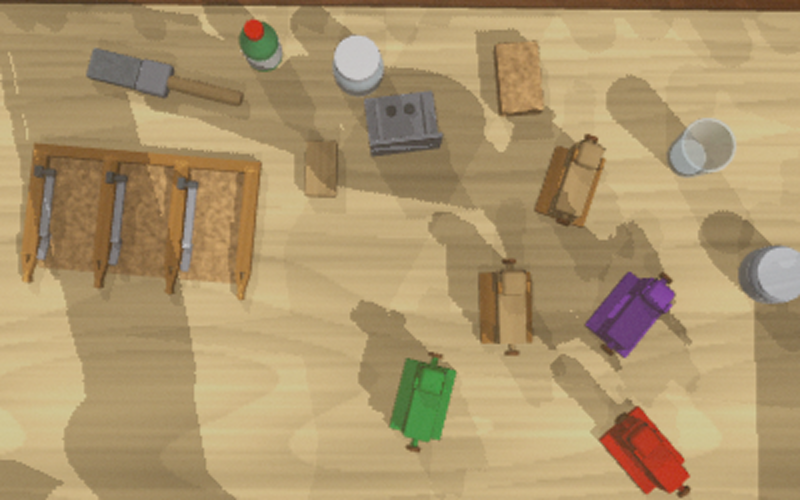

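```bash
cat >> h.py <<'E'
def ori(a):  # tool down, jaw axis at a degrees in world
    c,s=np.cos(np.radians(a)),np.sin(np.radians(a))
    R=np.array([[0,c,s],[0,s,-c],[-1,0,0]]); 
    return Rn.from_matrix(R).as_euler('xyz',degrees=True)
E
python3 -W ignore - <<'E'
from h import *
for a in(90,-90,0,180,60,-120):
    print(a,ori(a).round(2),[ (None if (q:=arm.solve_ik(p,ori(a))) is None else np.round(q,0)) for p in([.55,-.08,.05],[.47,-.2,.05],[.6,.25,.05])])
arm.goto([.50,.25,.28],ori(90))
p,W=wristcloud(); np.savez("rack.npz",p=p,W=W); cv2.imwrite("pics/w_rack.png",p[:,:,::-1])
p,d=arm.get_image("top"); np.savez("top1.npz",p=p,d=d)
arm.goto([.58,-.08,.28],ori(90))
p,W2=wristcloud(); np.savez("stop.npz",p=p,W=W2); cv2.imwrite("pics/w_stop.png",p[:,:,::-1])
p1,d=arm.get_image("top");np.savez("top2.npz",p=p1,d=d)
a=np.hstack([np.load("rack.npz")['p'],p]);cv2.imwrite("pics/w_both.png",cv2.resize(a,(800,300))[:,:,::-1])
print(arm.get_q().round(1) if hasattr(arm.get_q(),'round') else arm.get_q(),arm.get_time_s())
E
```

```text
90 [ 0. 90.  0.] [array([ -20.,   40.,  100.,   -0.,   41., -110.]), array([ -36.,   38.,  106.,    0.,   36., -126.]), array([ 13.,  45.,  85.,  -0.,  50., -77.])]
-90 [180.  90.   0.] [array([-20.,  40., 100.,  -0.,  41.,  70.]), array([-36.,  38., 106.,   0.,  36.,  54.]), array([ 13.,  45.,  85.,  -0.,  50., 103.])]
0 [90. 90.  0.] [array([-20.,  40., 100.,  -0.,  41., -20.]), array([-36.,  38., 106.,   0.,  36., -36.]), array([13., 45., 85., -0., 50., 13.])]
180 [-90.  90.   0.] [array([-20.,  40., 100.,  -0.,  41., 160.]), array([-36.,  38., 106.,   0.,  36., 144.]), None]
60 [30. 90.  0.] [array([-20.,  40., 100.,  -0.,  41., -80.]), array([-36.,  38., 106.,  -0.,  36., -96.]), array([ 13.,  45.,  85.,  -0.,  50., -47.])]
-120 [-150.   90.    0.] [array([-20.,  40., 100.,  -0.,  41., 100.]), array([-36.,  38., 106.,  -0.,  36.,  84.]), array([ 13.,  45.,  85.,  -0.,  50., 133.])]
[ -18.6   23.6   84.     0.    72.4 -108.8] 4.675
```

View pics/w_rack.png

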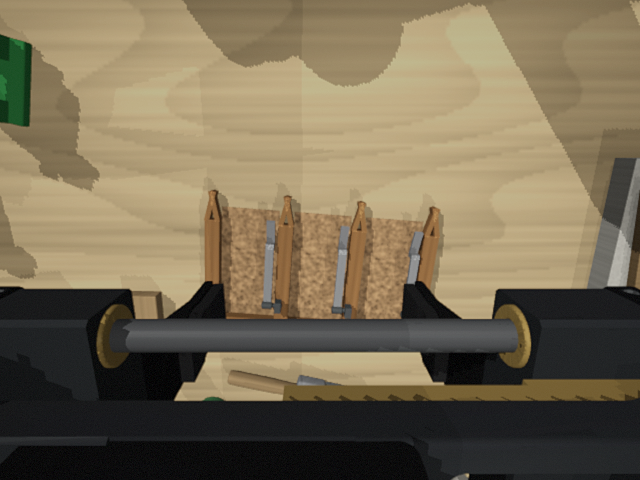

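View pics/w_stop.png

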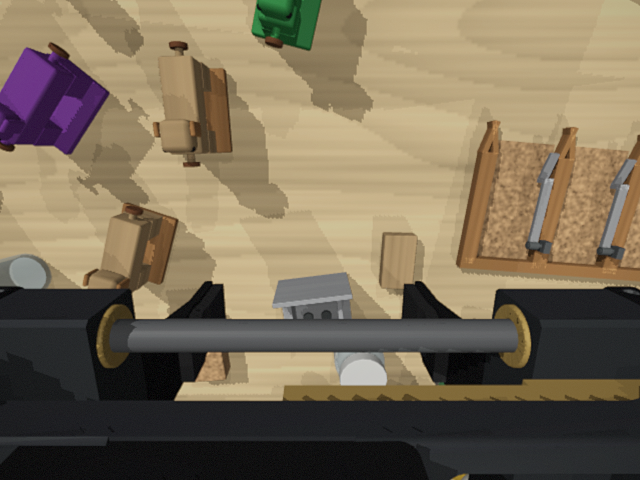

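```bash
cat > fit.py <<'E'
from h import *
from scipy.optimize import minimize
def rackpts(W,p):
    hsv=cv2.cvtColor(p,cv2.COLOR_RGB2HSV)
    m=(W[...,2]>.010)&(W[...,2]<.022)&(W[...,0]>.45)&(W[...,0]<.75)&(W[...,1]>.08)&(W[...,1]<.44)&(hsv[...,1]>90)
    return W[m]
def fit(q):
    best=None
    for yaw in np.arange(-12,4,.25):
        r=np.radians(yaw);c,s=np.cos(r),np.sin(r)
        X=q[:,0]*c+q[:,1]*s; Y=-q[:,0]*s+q[:,1]*c
        H=np.histogram(Y,np.arange(0.0,.6,.001))[0].astype(float)
        k=np.zeros(289);
        for j in range(4): k[j*90:j*90+18]=1
        for g in range(3): k[g*90+18:g*90+90]=-.3
        sc=np.correlate(H,k,'valid'); i=sc.argmax()
        if best is None or sc[i]>best[0]: best=(sc[i],yaw,(i+144)/1000.,X,Y)
    sc,yaw,yc,X,Y=best
    print('yaw',yaw,'yc',yc,'X range',np.percentile(X,[.5,1,99,99.5]),len(q))
    for j in range(4):
        m=abs(Y-(yc-.135+.09*j))<.013; print(' rail',j,(np.median(Y[m])-yc).round(4),(np.percentile(Y[m],[3,97])-yc).round(4),X[m].min().round(4))
    H=np.histogram(X,np.arange(.4,.8,.002))[0]; print({round(.4+.002*i,3):int(h) for i,h in enumerate(H) if h>15 and i>85})
    return yaw,yc
z=np.load("rack.npz");fit(rackpts(z['W'],z['p']))
z=np.load("top1.npz");W=cloud(z['d'],arm.get_calibration("top"));
z2=np.load("top0p.npy");fit(rackpts(np.load("W0.npy"),z2))
for nm in("stop.npz","W0"):
    W=np.load("W0.npy") if nm=="W0" else np.load(nm)['W']
    m=(W[...,2]>.012)&(W[...,2]<.07)&(W[...,0]>.62)&(W[...,0]<.72)&(W[...,1]>-.125)&(W[...,1]<-.02)
    if m.sum()>20:
        q=W[m]; A=np.c_[q[:,1],np.ones(len(q))]; w=np.linalg.lstsq(A,q[:,0],rcond=None)[0]
        for _ in range(5):
            r=q[:,0]-A@w; k=abs(r-np.median(r))<.004; w=np.linalg.lstsq(A[k],q[k,0],rcond=None)[0]
        print(nm,k.sum(),len(q),'x=%.4f*y+%.4f'%tuple(w),'yaw',np.degrees(np.arctan(-w[0])),'y range',np.percentile(q[k,1],[0,1,99,100]),np.percentile(q[k,2],[1,99]))
    m=(W[...,2]>.068)&(W[...,2]<.082)&(W[...,0]>.62)&(W[...,0]<.72)&(W[...,1]>-.125)&(W[...,1]<-.02)
    q=W[m];print('top edge',len(q),cv2.minAreaRect((q[:,:2]*1000).astype(np.float32)))
for n in("top1","top2"): cv2.imwrite(f"pics/{n}.png",np.load(n+".npz")['p'][:,:,::-1])
E
python3 -W ignore fit.py; python3 -c "
import cv2,numpy as np
a=cv2.imread('pics/top1.png');b=cv2.imread('pics/top2.png');cv2.imwrite('pics/tt.png',cv2.resize(np.vstack([a[250:,150:640],b[250:,150:640]]),None,fx=1.2,fy=1.2))"
```

```text
yaw -4.5 yc 0.301 X range [0.46760579 0.46851947 0.73074919 0.73178911] 5918
 rail 0 -0.1344 [-0.143 -0.126] 0.4667
 rail 1 -0.0446 [-0.0538 -0.0363] 0.4667
 rail 2 0.0452 [0.0361 0.0535] 0.4662
 rail 3 0.1347 [0.126  0.1432] 0.4661
{0.572: 66, 0.574: 59, 0.576: 59, 0.578: 67, 0.58: 59, 0.582: 47, 0.584: 43, 0.586: 41, 0.588: 42, 0.59: 39, 0.592: 47, 0.594: 37, 0.596: 40, 0.598: 38, 0.6: 19, 0.602: 23, 0.604: 16, 0.606: 20, 0.608: 20, 0.61: 18, 0.612: 17, 0.614: 22, 0.616: 18, 0.618: 18, 0.62: 22, 0.622: 16, 0.624: 21, 0.628: 64, 0.63: 19, 0.714: 33, 0.716: 52, 0.718: 76, 0.72: 86, 0.722: 102, 0.724: 102, 0.726: 94, 0.728: 84, 0.73: 54, 0.732: 19}
yaw -4.5 yc 0.302 X range [0.47109001 0.47176738 0.73068004 0.73274665] 2476
 rail 0 -0.1344 [-0.1432 -0.1254] 0.4687
 rail 1 -0.0448 [-0.0544 -0.0355] 0.4687
 rail 2 0.0452 [0.0362 0.0545] 0.4687
 rail 3 0.135 [0.1254 0.1446] 0.4689
{0.572: 27, 0.574: 22, 0.576: 20, 0.578: 25, 0.58: 27, 0.582: 26, 0.584: 20, 0.586: 22, 0.588: 26, 0.59: 27, 0.592: 20, 0.594: 18, 0.596: 22, 0.598: 29, 0.6: 20, 0.612: 16, 0.616: 29, 0.618: 25, 0.62: 21, 0.622: 18, 0.624: 30, 0.626: 20, 0.628: 24, 0.63: 85, 0.632: 100, 0.634: 80, 0.636: 93, 0.638: 81, 0.64: 85, 0.642: 93, 0.644: 23, 0.72: 16, 0.724: 18, 0.726: 21, 0.728: 20, 0.73: 17}
stop.npz 1366 1544 x=-0.1311*y+0.6592 yaw 7.4704239976052715 y range [-0.12435724 -0.1232584  -0.03654274 -0.03528525] [0.01272662 0.06957996]
top edge 554 ((672.357666015625, -79.651611328125), (6.935564994812012, 89.7850341796875), 7.597708702087402)
W0 154 247 x=-0.1303*y+0.6611 yaw 7.422829264348785 y range [-0.12218433 -0.12125806 -0.03435638 -0.03401405] [0.0126919 0.0686519]
top edge 109 ((674.25537109375, -77.72932434082031), (7.301413536071777, 87.23400115966797), 7.931211471557617)
```

View pics/tt.png

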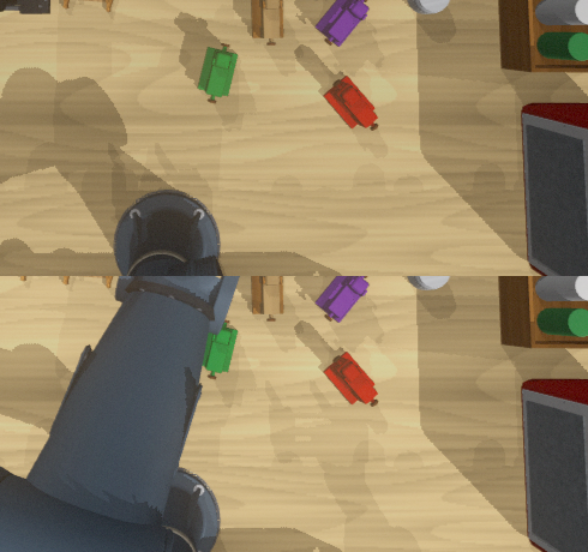

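```bash
cat >> h.py <<'E'
X0,YC,RY=.531,.3015,-4.5      # rack in rotated frame, yaw
SF=np.array([.670,-.0795]); SY=7.5   # stop face middle, yaw
TZ=.040
def rot(v,deg):
    c,s=np.cos(np.radians(deg)),np.sin(np.radians(deg)); return np.array([c*v[0]-s*v[1],s*v[0]+c*v[1]])
def lane(x,k): return rot([X0+x,YC+(k-2)*.09],RY)   # x from toe
def xyz(p,z): return [float(p[0]),float(p[1]),float(z)]
def dogpose(W,c,r=.075):
    q=W[(np.hypot(W[...,0]-c[0],W[...,1]-c[1])<r)&(W[...,2]>.055)]
    b=q[(q[:,2]>.062)&(q[:,2]<.078)]; h=q[q[:,2]>.085]
    (cx,cy),(w,l),an=cv2.minAreaRect((b[:,:2]*1000).astype(np.float32))
    yaw=an if w>l else an+90
    hd=h[:,:2].mean(0)-np.array([cx,cy])/1000
    if hd@rot([1,0],yaw)<0: yaw+=180
    yaw=(yaw+180)%360-180
    print('dog at',round(cx/1000,4),round(cy/1000,4),'yaw',round(yaw,1),'size',round(w),round(l),'head',hd.round(4),len(b))
    return np.array([cx,cy])/1000,yaw
def push(p0,p1,z,step,flim):
    "slide TCP from p0 to p1 in steps, stop when opposing force exceeds flim"
    p0,p1=np.array(p0),np.array(p1);L=np.linalg.norm(p1-p0);u=(p1-p0)/L;s=0;F0=np.array(arm.get_force())[:2]@u;F=[]
    while s<L:
        s=min(L,s+step); arm.servo_line(xyz(p0+u*s,z),velocity=.03)
        F.append(-(np.array(arm.get_force())[:2]@u-F0))
        if F[-1]>flim: break
    print('push s',round(s,4),'of',round(L,4),'F',np.round(F,1)[-18:],'w',round(arm.get_grip_width(),4)); return s
E
python3 -W ignore - <<'E'
from h import *
p,W=wristcloud(); c,yaw=dogpose(W,[.47,-.206])
_=dogpose(W,[.6275,-.289])
assert np.hypot(*(c-[.47,-.206]))<.01 
a=90+yaw
arm.goto(xyz(c,.16),ori(a)); arm.move_gripper(.062)
arm.servo_line(xyz(c,TZ),velocity=.12)
print('F',np.round(arm.get_force(),1)); arm.move_gripper(.02,squeeze=40); print('w',arm.get_grip_width())
arm.servo_line(xyz(c,TZ+.008),velocity=.1); print('F',np.round(arm.get_force(),1),arm.get_grip_width())
pre=SF-rot([.075,0],SY)
arm.servo_line(xyz(SF-rot([.13,0],SY),TZ+.008),velocity=.12,ori=ori(90+SY))
arm.servo_line(xyz(pre,TZ+.002),velocity=.08)
s=push(pre,SF-rot([.044,0],SY),TZ+.002,.001,18)
print('TCP dist to face',(SF-np.array(arm.get_tool_pos())[:2])@rot([1,0],SY),arm.get_time_s())
p,_=arm.get_image("side");cv2.imwrite("pics/s1.png",cv2.resize(p[150:300,220:420],None,fx=3,fy=3,interpolation=2)[:,:,::-1])
E
```

```text
dog at 0.4689 -0.2074 yaw 3.7 size 116 36 head [0.0277 0.0016] 2566
dog at 0.6142 -0.2859 yaw -21.1 size 39 89 head [ 0.0284 -0.0126] 1986
F [-0.5  0.4  0.2]
w 0.033558803133191574
F [ 0.1 -0.6 -1.9] 0.03394796572024375
push s 0.031 of 0.031 F [-0.  -0.2  0.6  3.2  4.9  5.3  5.2  4.8  5.   4.8  5.9  5.6  6.5  8.7
 11.3 11.  12.8 14.9] w 0.034
TCP dist to face 0.050529715075727163 18.1583
```

View pics/s1.png

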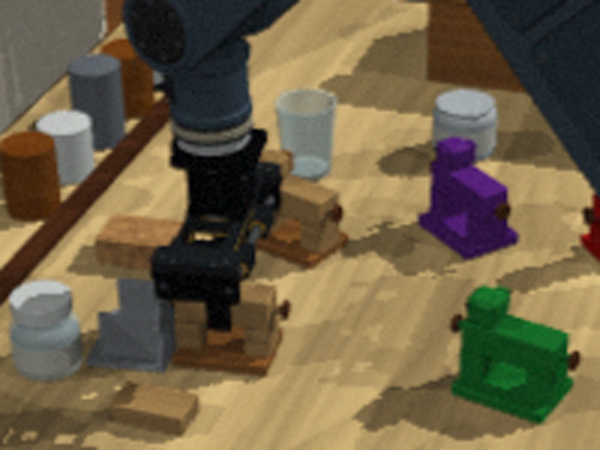

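```bash
cat >> h.py <<'E'
def turn_and_press(sgn=180):
    mid=SF-rot([.13,0],SY)
    arm.servo_line(xyz(SF-rot([.062,0],SY),TZ+.002),velocity=.06)
    arm.servo_line(xyz(mid,TZ+.010),velocity=.12)
    q=list(arm.get_q()); q[5]+=sgn; arm.movej(q)
    print('turned',np.round(arm.get_tool_pos(),4),'w',arm.get_grip_width())
    pre=SF-rot([.075,0],SY)
    arm.servo_line(xyz(pre,TZ+.002),velocity=.1,ori=ori(90+SY-180 if sgn>0 else 90+SY))
    push(pre,SF-rot([.040,0],SY),TZ+.002,.001,15)
    print('TCP dist',(SF-np.array(arm.get_tool_pos())[:2])@rot([1,0],SY),arm.get_time_s())
E
python3 -W ignore - <<'E'
from h import *
turn_and_press()
mid=SF-rot([.13,0],SY)
arm.servo_line(xyz(SF-rot([.07,0],SY),TZ+.002),velocity=.06)
arm.servo_line(xyz(mid,TZ+.010),velocity=.12)
p,_=arm.get_image("side");cv2.imwrite("pics/s2.png",cv2.resize(p[150:300,220:420],None,fx=3,fy=3,interpolation=2)[:,:,::-1])
E
```

```text
turned [ 0.5427 -0.0969  0.0503] w 0.03370486655064681
push s 0.03 of 0.035 F [ 0.4  0.5  2.9  5.5  4.8  4.6  5.3  4.2  4.   4.3  4.5  4.9  6.5  9.3
  9.8 10.8 14.2 15.6] w 0.0337
TCP dist 0.05156507535498259 30.2167
```

View pics/s2.png

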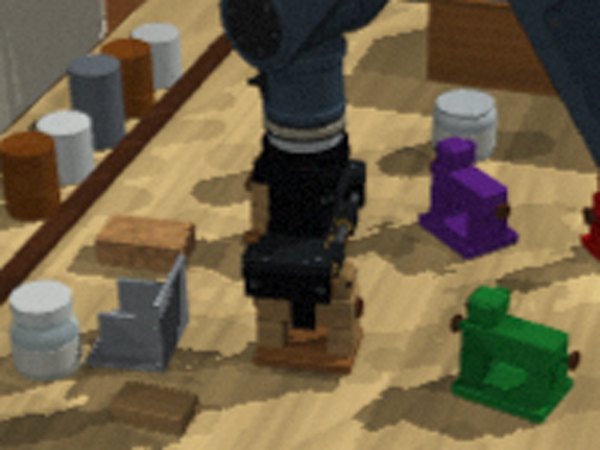

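```bash
cat >> h.py <<'E'
def to_lane(k,flip):
    o=ori(90+RY-(180 if flip else 0))
    arm.servo_line(xyz(lane(-.16,1),TZ+.010),velocity=.15,ori=o)
    if k>1: arm.servo_line(xyz(lane(-.16,k),TZ+.010),velocity=.15)
    arm.servo_line(xyz(lane(-.125,k),TZ+.0015),velocity=.1)
    print('pre w',arm.get_grip_width(),arm.get_time_s())
    push(lane(-.125,k),lane(.051,k),TZ+.0015,.004,12)
    t=rot(np.array(arm.get_tool_pos())[:2],-RY)-[X0,YC+(k-2)*.09]; print('in lane',t.round(4),'F',np.round(arm.get_force(),1),arm.get_time_s())
E
python3 -W ignore - <<'E'
from h import *
to_lane(3,True)
p,_=arm.get_image("side");cv2.imwrite("pics/s3.png",cv2.resize(p[270:420,160:360],None,fx=3,fy=3,interpolation=2)[:,:,::-1])
E
```

```text
pre w 0.03365821568208482 35.625
push s 0.176 of 0.176 F [-3.2 -3.8 -3.1 -3.9 -4.5 -3.3 -4.6 -3.8 -4.3 -5.8 -5.9 -5.  -5.9 -6.
 -5.9 -7.5 -7.7 -7.8] w 0.0336
in lane [0.0466 0.0004] F [-10.7   1.1  23. ] 48.0917
```

View pics/s3.png

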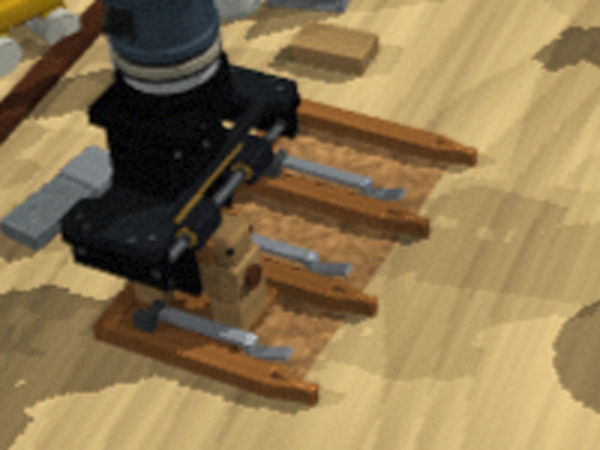

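```bash
python3 -W ignore - <<'E'
from h import *
print(np.round(arm.get_tool_pos(),4))
arm.move_gripper(.05); print('F open',np.round(arm.get_force(),1),np.round(arm.get_tool_pos(),4))
p=lane(.047,3); arm.servo_line(xyz(p,TZ+.002),velocity=.05)
arm.move_gripper(.02,squeeze=40); print('F',np.round(arm.get_force(),1),arm.get_grip_width())
push(p,lane(.054,3),TZ+.002,.001,7)
t=rot(np.array(arm.get_tool_pos())[:2],-RY)-[X0,YC+.09]; print(t.round(4))
arm.move_gripper(.05); arm.servo_line(xyz(np.array(arm.get_tool_pos())[:2],.2),velocity=.15)
arm.goto(xyz(lane(-.05,2),.26),ori(-94.5+0)) 
p,W=wristcloud(); np.savez("r2.npz",p=p,W=W); cv2.imwrite("pics/r2.png",p[:,:,::-1])
p,d=arm.get_image("side");cv2.imwrite("pics/s4.png",cv2.resize(p[270:420,160:360],None,fx=3,fy=3,interpolation=2)[:,:,::-1]);np.save("s4d.npy",d)
print(arm.get_time_s())
E
```

```text
[0.6066 0.3454 0.0448]
F open [ 0.7 -0.   0.2] [0.6109 0.3445 0.0411]
F [ 0.6 -0.3 -0.1] 0.03339335929348342
push s 0.002 of 0.007 F [3.  7.1] w 0.034
[0.0472 0.0001]
52.5333
```

View pics/s4.png

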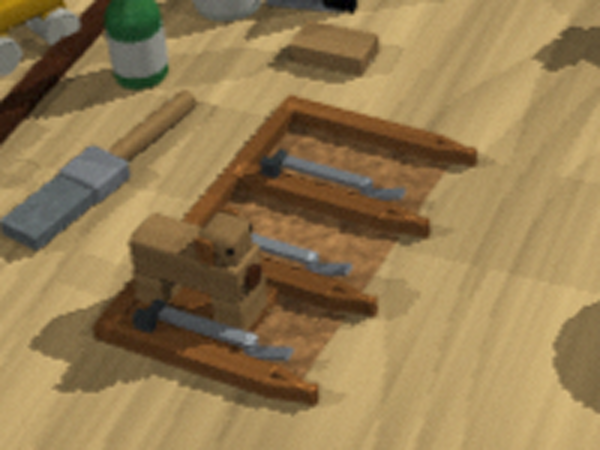

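```bash
python3 -W ignore - <<'E'
from h import *
z=np.load("r2.npz");W=z['W'];S=cloud(np.load("s4d.npy"),arm.get_calibration("side"))
for nm,C in(("wrist",W),("side",S)):
    for k in(1,2,3):
        r=np.stack([C[...,0]*np.cos(np.radians(RY))+C[...,1]*np.sin(np.radians(RY))-X0,-C[...,0]*np.sin(np.radians(RY))+C[...,1]*np.cos(np.radians(RY))-YC-(k-2)*.09],-1)
        out=[]
        for x in np.arange(-.03,.08,.01):
            m=(abs(r[...,0]-x)<.005)&(r[...,1]>.023)&(r[...,1]<.031); out.append(round(float(np.nanpercentile(C[...,2][m],85))*1000,1) if m.sum()>3 else None)
        print(nm,k,out)
    d=r[(C[...,2]>.06)&(abs(r[...,0]-.05)<.09)&(abs(r[...,1])<.03)]  # lane 3 body
    if len(d): print('body x',np.percentile(d[:,0],[0.5,2,98,99.5]).round(4),'y',np.percentile(d[:,1],[2,98]).round(4))
    h=r[(C[...,2]>.086)&(abs(r[...,0]-.05)<.09)&(abs(r[...,1])<.03)]
    if len(h): print('head x',np.percentile(h[:,0],[1,99]).round(4))
E
```

```text
wrist 1 [18.8, 363.0, 12.4, 20.2, 19.8, 20.4, 20.2, 20.2, 20.2, 20.3, 22.8]
wrist 2 [373.6, 375.0, 351.4, 20.5, 20.2, 19.9, 20.4, 20.2, 20.3, 20.3, 23.3]
wrist 3 [18.6, 15.5, 12.8, 20.1, 20.1, None, None, None, None, None, 24.2]
body x [-0.0396 -0.0386  0.0947  0.0998] y [-0.0253  0.0151]
head x [-0.0395  0.0378]
side 1 [20.3, 16.3, 13.1, 21.5, 21.7, 20.5, 21.0, 21.3, 21.1, 19.5, 22.4]
side 2 [505.5, 473.8, 428.0, 21.0, 21.0, 21.5, 20.6, 22.1, None, None, None]
side 3 [19.0, 16.6, 12.7, 20.2, 20.6, 20.2, 21.1, 21.4, 21.7, 21.5, 22.3]
body x [-0.0398 -0.0394  0.0934  0.0966] y [-0.0267  0.0195]
head x [-0.0398  0.0373]
```

View pics/r2.png

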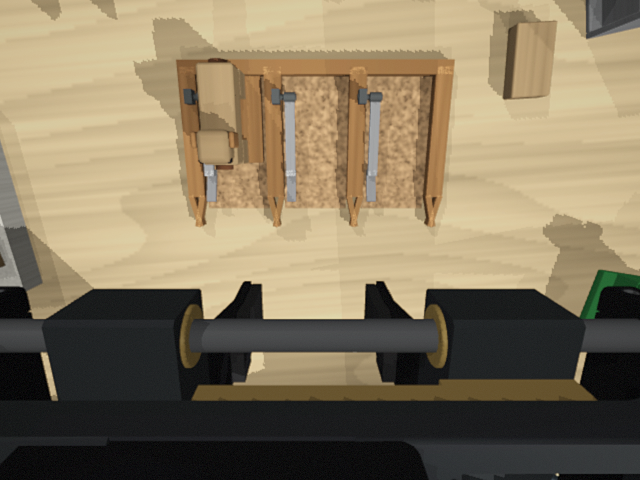

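```bash
python3 -W ignore - <<'E'
from h import *
c0=np.array([.6275,-.2895])
arm.goto(xyz(lane(-.05,1),.28),ori(85))
arm.goto(xyz(c0+rot([.10,0],-19),.28),ori(71))
p,W=wristcloud(); cv2.imwrite("pics/b1.png",p[:,:,::-1])
c,yaw=dogpose(W,c0)
ok=np.hypot(*(c-c0))<.012 and abs(yaw+19)<6
if not ok: raise SystemExit('look')
arm.goto(xyz(c,.16),ori(90+yaw)); arm.move_gripper(.062)
arm.servo_line(xyz(c,TZ),velocity=.12)
arm.move_gripper(.02,squeeze=40); print('w',arm.get_grip_width(),'F',np.round(arm.get_force(),1))
arm.servo_line(xyz(c,TZ+.008),velocity=.1); print('F',np.round(arm.get_force(),1),arm.get_grip_width())
arm.servo_line(xyz(SF-rot([.13,0],SY),TZ+.008),velocity=.12,ori=ori(90+SY))
pre=SF-rot([.075,0],SY)
arm.servo_line(xyz(pre,TZ+.002),velocity=.08);print('F',np.round(arm.get_force(),1))
push(pre,SF-rot([.040,0],SY),TZ+.002,.001,15)
print('TCP dist',(SF-np.array(arm.get_tool_pos())[:2])@rot([1,0],SY),arm.get_time_s(),'F',np.round(arm.get_force(),1))
turn_and_press();print('F',np.round(arm.get_force(),1))
arm.servo_line(xyz(SF-rot([.07,0],SY),TZ+.002),velocity=.06);print('F',np.round(arm.get_force(),1))
arm.servo_line(xyz(SF-rot([.13,0],SY),TZ+.010),velocity=.12)
p,_=arm.get_image("side");cv2.imwrite("pics/s5.png",cv2.resize(p[150:300,220:420],None,fx=3,fy=3,interpolation=2)[:,:,::-1])
E
```

```text
dog at 0.6483 -0.2706 yaw -18.8 size 35 113 head [ 0.0438 -0.0407] 2234look
```

View pics/b1.png

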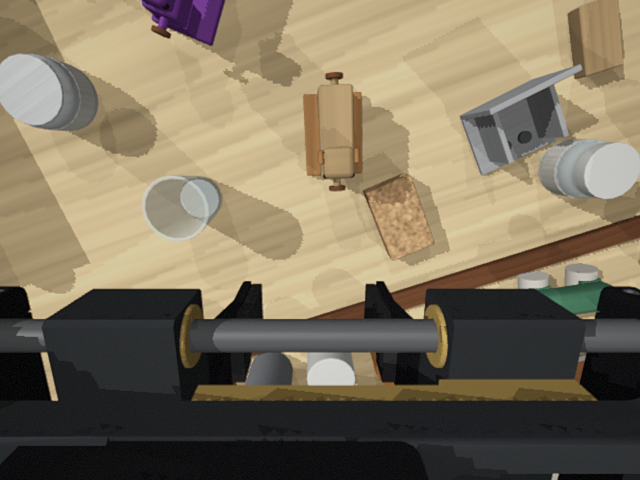

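```bash
python3 -W ignore - <<'E'
from h import *
c0=np.array([.6483,-.2706])
p,W=wristcloud(); c,yaw=dogpose(W,c0)
ok=np.hypot(*(c-c0))<.008 and abs(yaw+19)<6
if not ok: raise SystemExit('look')
arm.goto(xyz(c,.16),ori(90+yaw)); arm.move_gripper(.062)
arm.servo_line(xyz(c,TZ),velocity=.12)
arm.move_gripper(.02,squeeze=40); print('w',arm.get_grip_width(),'F',np.round(arm.get_force(),1))
arm.servo_line(xyz(c,TZ+.008),velocity=.1); print('F',np.round(arm.get_force(),1),arm.get_grip_width())
arm.servo_line(xyz(c-rot([.07,0],yaw),TZ+.008),velocity=.12)
arm.servo_line(xyz(SF-rot([.13,0],SY),TZ+.008),velocity=.12,ori=ori(90+SY))
pre=SF-rot([.075,0],SY)
arm.servo_line(xyz(pre,TZ+.002),velocity=.08);print('F',np.round(arm.get_force(),1))
push(pre,SF-rot([.040,0],SY),TZ+.002,.001,15)
print('TCP dist',(SF-np.array(arm.get_tool_pos())[:2])@rot([1,0],SY),arm.get_time_s(),'F',np.round(arm.get_force(),1))
turn_and_press();print('F',np.round(arm.get_force(),1))
arm.servo_line(xyz(SF-rot([.07,0],SY),TZ+.002),velocity=.06);print('F',np.round(arm.get_force(),1))
arm.servo_line(xyz(SF-rot([.13,0],SY),TZ+.010),velocity=.12)
p,_=arm.get_image("side");cv2.imwrite("pics/s5.png",cv2.resize(p[150:300,220:420],None,fx=3,fy=3,interpolation=2)[:,:,::-1])
E
```

```text
dog at 0.6494 -0.2711 yaw -18.8 size 35 115 head [ 0.0536 -0.0202] 2232
w 0.03380091228601489 F [-0.7  0.4  1.6]
F [ 0.5 -0.8 -2.4] 0.03406709562361231
F [-0.1  0.7 -2.3]
push s 0.033 of 0.035 F [-0.1  0.4  3.7  4.6  4.7  5.2  5.4  5.2  5.4  5.6  5.4  8.   9.4 10.7
 11.9 12.8 14.7 17. ] w 0.0336
TCP dist 0.04902167085764904 71.8833 F [-17.1  -1.2   4.3]
turned [ 0.5427 -0.0969  0.0503] w 0.033650362631287206
push s 0.029 of 0.035 F [-1.9 -0.9 -2.3 -0.   3.9  4.   3.7  4.2  4.3  4.7  4.6  6.2  7.1  9.7
 12.5 12.7 14.3 16.7] w 0.0338
TCP dist 0.05273902721201188 83.675
F [-17.2  -4.5   5.3]
F [ 0.5 -0.6 -2.3]
```

View pics/s5.png

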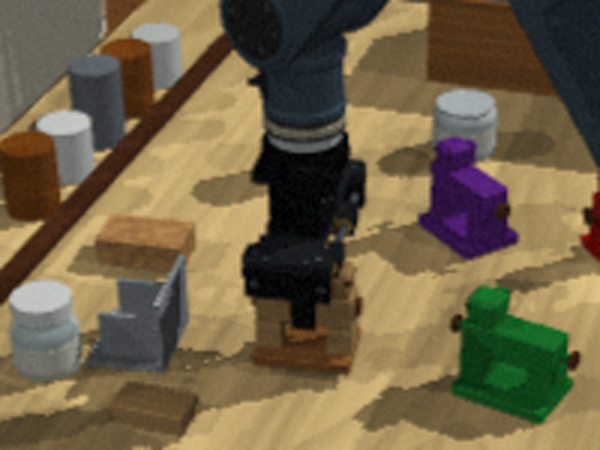

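```bash
sed -i "s/^    print('pre w'.*/    print('pre F',np.round(arm.get_force(),1),arm.get_grip_width())\n    if arm.get_force()[2]>2.5: arm.move_gripper(.05); arm.servo_line(xyz(lane(-.125,k),TZ+.0015)); arm.move_gripper(.02); print('regrip',np.round(arm.get_force(),1))/" h.py
python3 -W ignore - <<'E'
from h import *
to_lane(1,True)
p,_=arm.get_image("side");cv2.imwrite("pics/s6.png",cv2.resize(p[270:420,160:360],None,fx=3,fy=3,interpolation=2)[:,:,::-1])
E
```

```text
pre F [-19.2   0.3  36.1] 0.033895135743930445
regrip [-0.7 -1.5  1. ]
push s 0.08 of 0.176 F [ 0.4  0.3  1.1  1.5  1.4  1.3  2.1  0.8  0.6  1.8  2.2  2.3  3.3  4.2
  3.7  3.3  7.  12.9] w 0.0334
in lane [-0.0513 -0.0002] F [-13.3   2.4  17.1] 94.7083
```

View pics/s6.png

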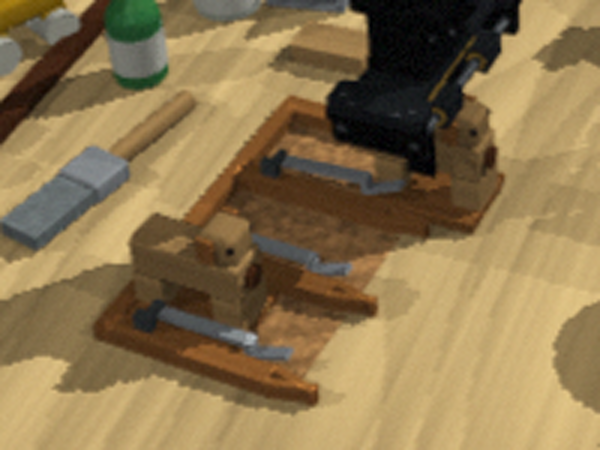

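```bash
python3 -W ignore - <<'E'
from h import *
print(np.round(arm.get_tool_pos(),4),np.round(arm.get_ee_rot(),2),np.round(arm.get_torque(),2))
R=Rn.from_euler('xyz',arm.get_ee_rot(),degrees=True).as_matrix();print('tool x',R[:,0].round(4))
z=np.load("r2.npz")['W'];zz=z[...,2]
r=np.stack([z[...,0]*np.cos(np.radians(RY))+z[...,1]*np.sin(np.radians(RY))-X0,-z[...,0]*np.sin(np.radians(RY))+z[...,1]*np.cos(np.radians(RY))-YC],-1)
for y in(-.09,0):
  print([(round(x,2),round(float(np.nanmedian(zz[(abs(r[...,0]-x)<.006)&(abs(r[...,1]-y+.01)<.012)]))*1000,1)) for x in np.arange(-.12,.1,.02)])
E
```

```text
[0.4948 0.173  0.0418] [   6.26   89.29 -178.23] [0.54 2.05 0.06]
tool x [-1.230e-02 -4.000e-04 -9.999e-01]
[(np.float64(-0.12), -0.6), (np.float64(-0.1), -0.6), (np.float64(-0.08), -0.5), (np.float64(-0.06), -0.5), (np.float64(-0.04), -0.0), (np.float64(-0.02), 0.1), (np.float64(0.0), -0.1), (np.float64(0.02), -0.1), (np.float64(0.04), 0.0), (np.float64(0.06), -0.0), (np.float64(0.08), 0.0)]
[(np.float64(-0.12), -0.4), (np.float64(-0.1), -0.5), (np.float64(-0.08), -0.6), (np.float64(-0.06), -0.5), (np.float64(-0.04), -0.1), (np.float64(-0.02), 367.1), (np.float64(0.0), 0.0), (np.float64(0.02), -0.0), (np.float64(0.04), -0.1), (np.float64(0.06), 0.0), (np.float64(0.08), 0.1)]
```

```bash
cat >> h.py <<'E'
def regrip(k,x,dz=.002,up=.0015):
    arm.move_gripper(.05); print('open F',np.round(arm.get_force(),1))
    arm.servo_line(xyz(lane(x,k),TZ+dz),velocity=.05,ori=ori(90+RY-180)); arm.move_gripper(.02,squeeze=30)
    arm.servo_line(xyz(lane(x,k),TZ+dz+up),velocity=.03); print('regrip F',np.round(arm.get_force(),1),arm.get_grip_width())
E
python3 -W ignore - <<'E'
from h import *
regrip(1,-.051)
s=push(lane(-.051,1),lane(.051,1),TZ+.0035,.003,10)
t=rot(np.array(arm.get_tool_pos())[:2],-RY)-[X0,YC-.09]; print(t.round(4),'F',np.round(arm.get_force(),1),np.round(arm.get_tool_pos(),4))
p,_=arm.get_image("side");cv2.imwrite("pics/s7.png",cv2.resize(p[270:420,160:360],None,fx=3,fy=3,interpolation=2)[:,:,::-1]);print(arm.get_time_s())
E
```

```text
open F [-0.8 -0.1 -0.7]
regrip F [-0.2 -0.1 -2.6] 0.034084123517287346
push s 0.102 of 0.102 F [-1.5 -0.6 -0.2  0.  -0.4 -1.3 -0.2 -0.7 -0.7 -0.4 -0.1 -0.5 -0.2 -0.4
 -1.4 -0.5 -0.5  0.7] w 0.0336
[ 0.0509 -0.    ] F [-0.8  1.1 -1.8] [0.5967 0.1652 0.0435]
105.15
```

```bash
python3 -W ignore - <<'E'
from h import *
p=lane(.051,1); arm.servo_line(xyz(p,TZ+.002),velocity=.03); arm.move_gripper(.05)
arm.servo_line(xyz(p,.2),velocity=.15); arm.goto(xyz(lane(-.05,2),.26),ori(-94.5))
p,W=wristcloud(); p2,d=arm.get_image("side"); S=cloud(d,arm.get_calibration("side"))
img=np.vstack([cv2.resize(p[40:240,150:470],(640,400)),cv2.resize(p2[290:400,180:340],(640,440))[:200*2]])[:, :]
cv2.imwrite("pics/fin.png",cv2.resize(img,(480,600))[:,:,::-1])
c,s=np.cos(np.radians(RY)),np.sin(np.radians(RY))
for nm,C in(("wrist",W),("side",S)):
    for k in(1,2,3):
        r=np.stack([C[...,0]*c+C[...,1]*s-X0,-C[...,0]*s+C[...,1]*c-YC-(k-2)*.09],-1)
        out=[]
        for x in np.arange(-.03,.08,.01):
            m=(abs(r[...,0]-x)<.005)&(r[...,1]>.023)&(r[...,1]<.031)&(C[...,2]<.05); out.append(round(float(np.nanpercentile(C[...,2][m],85))*1000,1) if m.sum()>3 else None)
        print(nm,k,out)
        if k!=2:
            m=(C[...,2]>.061)&(C[...,2]<.105)&(r[...,0]>-.02)&(r[...,0]<.11)&(abs(r[...,1])<.03);d_=r[m];b=d_[C[...,2][m]<.078];h=d_[C[...,2][m]>.088]
            if len(b): print(' rect',cv2.minAreaRect((b*1000).astype(np.float32)),'body x',np.percentile(b[:,0],[1,99]).round(4),'head x',np.percentile(h[:,0],[1,99]).round(4),'backz',np.median(C[...,2][m][C[...,2][m]<.078]).round(4))
            m=(C[...,2]>.008)&(C[...,2]<.016)&(r[...,0]>-.03)&(r[...,0]<.1)&(abs(r[...,1])<.034)
            if m.sum()>20: print(' plank',np.percentile(r[m][:,0],[1,99]).round(4),np.percentile(r[m][:,1],[1,99]).round(4))
print(arm.get_time_s())
E
```

```text
wrist 1 [18.8, 15.2, 17.9, 20.0, 20.0, 20.3, 20.0, 20.2, 20.0, 20.3, 23.0]
 rect ((50.430145263671875, 0.9036769866943359), (35.936798095703125, 99.05571746826172), 87.7938232421875) body x [0.0038 0.0973] head x [0.0081 0.0364] backz 0.0692
 plank [-0.0242  0.0997] [0.0113 0.0332]
wrist 2 [18.9, 15.7, 18.5, 20.0, 20.1, 20.5, 20.1, 20.2, 20.3, 20.2, 23.7]
wrist 3 [18.9, 15.4, 19.2, 20.3, None, None, None, None, None, None, 23.1]
 rect ((52.541664123535156, -0.8374443054199219), (99.68614959716797, 35.97112274169922), 2.1978919506073) body x [0.0056 0.1002] head x [0.0106 0.0388] backz 0.0692
 plank [-0.0233  0.0992] [-0.0329  0.0299]
side 1 [19.2, 16.4, 15.7, 21.7, 21.4, 21.3, 21.0, 19.7, 21.2, 21.2, 23.4]
 rect ((49.51386260986328, 1.8417129516601562), (39.41735076904297, 93.78276824951172), 88.5700912475586) body x [0.0035 0.0941] head x [0.0076 0.0353] backz 0.0685
 plank [-0.0226  0.0996] [-0.0333  0.0333]
side 2 [19.0, 16.3, 17.5, 20.7, 21.5, 20.8, 21.5, 20.4, None, None, None]
side 3 [19.6, 15.9, 13.3, 20.8, 20.4, 20.2, 19.7, 20.5, 20.4, 20.3, 22.1]
 rect ((51.432861328125, 2.7652149200439453), (36.89421463012695, 98.24016571044922), 87.1221694946289) body x [0.0055 0.0982] head x [0.0102 0.0388] backz 0.0689
 plank [-0.0219  0.0991] [-0.0299  0.0335]
107.9667
```

View pics/fin.png

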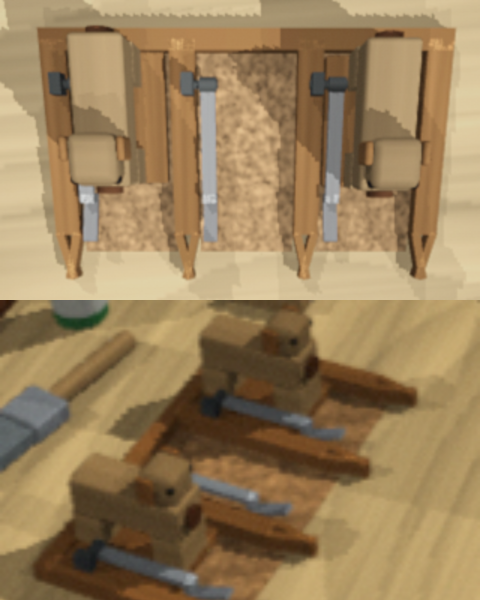

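```bash
python3 -c "
from station import arm
arm.finish_job(); print(arm.get_time_s())"
```

```text
the job is handed in; nothing more can be done
the job is handed in; nothing more can be done
```

I handed the job in at about 108 s of the 210 s allowed. The two wooden dogs present each had both buttons pressed at the stop and were slid tail-first into lanes 3 and 1. I found no third wooden dog and left the green, purple and red look-alikes alone.

**Last checks, from the wrist and side depth pictures:**
- **Buttons:** each press showed about 5 N over the button's travel, then a hard rise. Both dogs measure 94–100 mm end to end, against 120 mm with both buttons out.
- **Position:** the dogs' origins are about 50 mm (lane 1) and 52 mm (lane 3) inside the toes. They are within about 3 mm of the centre lines, 1–3° off the lane direction, and standing flat.
- **Catches:** all three arms lie at the same height, about 20 mm, which is the down position. The gripper is clear of everything.

**What went wrong and was mended:**
- **Knocked dog:** the second dog had been moved about 28 mm before I reached it, so I located it again before gripping.
- **Pressed on the bench:** both dogs sat slightly low or tilted in the grip and pressed on the bench with 23–36 N as they went into the rack. I let go and re-gripped each one. The second dog also met resistance at the catch and needed a second re-grip, after which it slid in with almost no force.

**Not checked:** I did not measure the surrounding things again at the end. None looked moved in the later pictures.

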